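Find the rocking valve cover and press it home

ROBOT

A 7-joint arm with a two-finger parallel gripper is mounted at the origin on the work surface. World frame = base frame: x ahead of the robot, y to its left, z up, the work surface at z = 0. Lengths are in m, angles in degrees, forces in N, time in s.
With the tool pointing down it reaches from about 0.425 to 1.025 m from the base axis. Payload 9.4 kg.
Tool frame: the origin (TCP) lies midway between the tips of the shut fingers; the grasp point (between the pads) lies 19 mm behind it; y points along the fingers, z is the direction in which the jaws open and shut, and the axes are right-handed (so a half turn about y gives the same grasp; the last joint's range is limited). The gripper opens to 85 mm and grips with 20 to 120 N. Pads are 22 mm wide; open, the fingers measure 114 mm over their backs; the gripper's body (76 mm by 85 mm) begins 54 mm behind the grasp point. The pads swing forward as they close: fully open they stand 13 mm farther back than shut.
Start: joints at [70.777, 34.337, -0.143, 91.639, 0.103, 54.024, -4.572], TCP at [0.186, -0.701, 0.231] pointing down, gripper open.
Joint ranges: [-147.43, 147.43], [-19.82, 112.94], [-74.19, 73.91], [6.32, 146.72], [-59.91, 239.91], [6.04, 106.73], [-150.56, 150.56]. Speed limits (degrees/s): [127.2, 127.2, 172.46, 172.46, 180, 180, 180].

INTERFACE

Orientations are given as [roll, pitch, yaw] about the fixed x, y, z axes, in that order (R = Rz(yaw) Ry(pitch) Rx(roll)).
In Python, from cell import status, camera, camera_info, order gives the robot as it stands. The module is installed in compiled form; this text tells all that it offers.
- The arm moves only by the tool step_arm, never from a script. Its argument "series" is a list of rows, each a list of 7 numbers: the shift along the world's x, y, z in cm, then the turn, a rotation vector about the world's x, y, z in rad, then the opening, from 0 (shut) to 1 (fully open). In form: [[tx, ty, tz, wx, wy, wz, grip], ...]. A call has exactly 10 rows; each row shifts and turns the commanded pose from where the row before left it; what a row does not reach is not made up. A row lasts 1/12 s, in which the tool goes at most 41.7 mm and 7.16 degrees, less where a joint would pass 70% of its speed; a pose out of reach is approached as far as the arm can. A call is refused whole if a number of a shift passes 4.17 or a number of a turn 0.125, either way. A call with a gripper value outside its range is refused whole. The fingers move at their own pace and stop on an object; the grip force is fixed at half the most. Time passes only in rows, so rows that do not move let the fingers close, or fill a call up. It gives the time, the measured TCP pose, the force and the opening at its end, in the units of the state.
- status.get_state(): the state, without advancing time (a new reading comes with each control period).
- camera(name): name is "side" or "top"; returns (picture, depth): 480x640x3 uint8, blue, green, red; 480x640 float32, m along the optical axis (not along the pixel's ray), 0 where there is no reading.
- camera_info(name): a dict with "fx", "fy", "cx", "cy" (pixels), "dist" ([k1, k2, p1, p2, k3] as OpenCV has them; the pictures are not rectified), "position" and "orientation" of the camera in the world. Camera axes: x right, y down, z forward; pixel columns grow to the right and rows downward; lengths in m; the calibration is good to about 2 mm. A picture is of the moment at which its call begins. camera_info takes no time and is no camera call.
- order.job_done(): hands the job in, once; it reports no verdict.
The state is a dict: "time_s": time; "joint_pos": joint angles; "joint_velocities": joint speeds; "joint_torque": joint torques, N m; "eef_pos": TCP position; "ee_rot": TCP orientation; "ft_force": force on the tool from outside, world axes, zero at the start; "torque": the same for the moment, N m; "finger_gap": opening from 0.0 (shut) to 1.0 (fully open).
Only numpy, scipy, OpenCV 4.12 (cv2) and the standard library are available. Lean on these libraries where they do the work, as an engineer would, in place of code of your own. Each camera call takes 0.05 s, during which the arm holds its last target.

TASK

One of the four round covers on the valve boxing has not been pushed home and rocks. Press with the fingertips near the edge of the covers until you have felt one rock, then press that cover down until it is fully home and level like the others. Do not lift any cover, and leave the things lying around undisturbed.

Things in the scene. Friction and masses are not known exactly. Their poses are not given: they have to be found in the camera images.
- boxing: fixed plywood box over the boiler's isolating valves, 150 mm (its x) by 500 mm (its y) by 85 mm high; four copper pipes leave its far (+x) side. Origin: centre of its underside, on the bench; z up. On its top stand four identical white round collars, 86 mm across and 16 mm high, in a row along its y axis at y = +177, +59, -59 and -177 mm (x = 0), each with its white cover on top
- cover_1: cover number 1 counted from the robot's left, over the boxing's y = +177 mm; its white plastic disc is 90 mm across and 5 mm thick, with a stud 14 mm square and 11.5 mm long under its middle, plugged into a friction catch in the collar. Origin: centre of the disc's underside; z up. Home: underside on the collar, 101 mm above the bench, top face at 106 mm
- cover_2: cover number 2 counted from the robot's left, over the boxing's y = +59 mm; same as cover_1. Any one of the four may be the loose one, the other three are home and do not move under a press. The loose one sits level on its stud, its top about 3 mm higher than the others'
- cover_3: cover number 3 counted from the robot's left, over the boxing's y = -59 mm; same as cover_1. If it is the loose one, under 1 N near its edge tips it by 0.07 to 0.1 rad, until that side meets the collar. A light press (3 to 8 N) 25 mm from its middle then stops about 2 mm higher than on a seated cover; let go, it settles back level
- cover_4: cover number 4 counted from the robot's left, over the boxing's y = -177 mm; same as cover_1. If it is the loose one, a press of 12 N or a little more on its middle overcomes the catch: it goes down about 3 mm onto the collar and stays there
- torch: yellow torch standing on its head on the bench beyond the boxing's left end, 155 mm tall, head 54 mm across; origin under its centre. A bystander
- pliers: steel pliers lying on the bench on the robot's side of the boxing, 177 mm long, 62 mm wide, 16 mm high; origin at the bench under the pivot, handles to its -x. A bystander
- dish: white ceramic dish of brass bleed keys on the bench past the boxing's left end, 110 mm across, 26 mm high; origin under its centre. A bystander
- bleed_key: small brass bleed key lying on top of the boxing between covers 2 and 3, 35 mm long, 24 mm wide, 12 mm high; origin on the boxing's top beside the wing. A bystander
- nut: brass pipe nut lying on top of the boxing between covers 1 and 2, 25 mm across, 14 mm high; origin under its centre. A bystander
Mind the look-alikes: they are no part of the job. Leave any blue or purple look-alike of the cover_1 alone.

How it is judged:
By the outcome, as a careful person would: the job done as asked, in the order asked, and still so for the second after the job is handed in, with the robot touching nothing.
It also fails if it takes over 48 s, if anything falls off the work surface, if the arm or the gripper's body presses on something with over 40 N, if the wrist force passes 120 N, or if a joint passes its speed limit or range.

## Working session

There is one attempt and no reset: what is moved stays moved. The work goes in short steps, Python scripts to look and compute and a tool call to move; the robot and the scene stay as the last step left them, time stands still between calls to the robot, and variables do not carry over. Pictures are saved under pics/ and viewed, and the job is handed in when it is done.

Besides the shell and the picture viewer there is one more tool, called as a command line: name --pt "numbers of a row" for each row, then --argument value for the rest. step_arm: Moves the arm, as the interface text tells. Its arguments: {"type":"object","properties":{"series":{"type":"array","items":{"type":"array","items":{"type":"number"}}}},"required":["series"]}

```bash
mkdir -p pics; cat > h.py <<'E'
import numpy as np, cv2
from scipy.spatial.transform import Rotation as R
from cell import status, camera, camera_info, order
def K(n):
    i=camera_info(n); return np.array([[i['fx'],0,i['cx']],[0,i['fy'],i['cy']],[0,0,1]]),np.array(i['dist'],float),i
def pose(i):
    o=np.array(i['orientation'],float)
    Rm = o if o.shape==(3,3) else (R.from_euler('xyz',o,degrees=True).as_matrix() if o.size==3 else R.from_quat(o).as_matrix())
    return Rm,np.array(i['position'])
def ray(n,px):
    k,d,i=K(n);Rm,p=pose(i)
    u=cv2.undistortPoints(np.array(px,float).reshape(-1,1,2),k,d).reshape(-1,2)
    return np.c_[u,np.ones(len(u))]@Rm.T,p
def atz(n,px,z):
    r,p=ray(n,px); return p+r*((z-p[2])/r[:,2])[:,None]
def atdepth(n,px,dep):
    r,p=ray(n,px); return p+r*np.array(dep).reshape(-1,1)
E
python3 - <<'E'
from h import *
print(status.get_state())
for n in('side','top'):
    print(camera_info(n))
    a,d=camera(n); cv2.imwrite(f'pics/{n}0.png',a); np.save(f'{n}0.npy',d)
E
```

```text
{'time_s': 0.0, 'joint_pos': array([70.77678861, 34.38441216, -0.14455853, 91.68068648,  0.10185355,
       54.02282338, -4.57277265]), 'joint_velocities': array([ 0.05517721,  0.10213591,  0.0320357 , -0.00060348, -0.06302735,
       -0.05996736,  0.03147068]), 'joint_torque': array([-2.12583059e-04, -7.76436996e+01,  1.56490736e+00, -2.57999575e+01,
        1.23495748e-02,  9.13548953e-03, -1.05295859e-05]), 'eef_pos': array([ 0.1854075 , -0.7004116 ,  0.23042008]), 'ee_rot': array([-9.00874598e+01, -7.69224936e-03, -1.65170295e+02]), 'ft_force': array([-0.87903595, -1.06843475,  0.88807155]), 'torque': array([ 0.01828955, -0.07427167,  0.0309809 ]), 'finger_gap': 1.0014589401162193}
{'fx': 504.809498045155, 'fy': 504.809498045155, 'cx': 323.7654229857896, 'cy': 240.1510660627045, 'dist': array([-0.00074715,  0.        ,  0.        ,  0.        ,  0.        ]), 'position': array([ 0.44272467, -0.6698237 ,  0.5656166 ]), 'orientation': array([-121.20926788,    0.6996685 ,  -11.9480801 ])}
{'fx': 440.8313916755584, 'fy': 440.8313916755584, 'cx': 316.995401524352, 'cy': 239.25281600034262, 'dist': array([-0.08908872,  0.        ,  0.        ,  0.        ,  0.        ]), 'position': array([0.43956727, 0.11922104, 0.82651639]), 'orientation': array([-1.67205717e+02,  1.09780819e-01, -9.17646578e+01])}
```

View pics/side0.png

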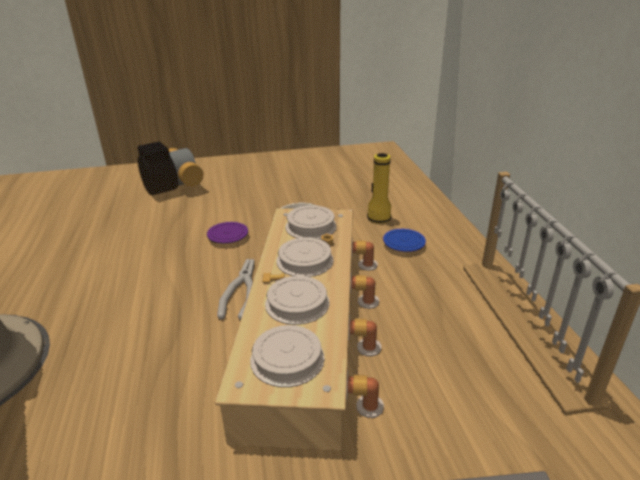

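View pics/top0.png

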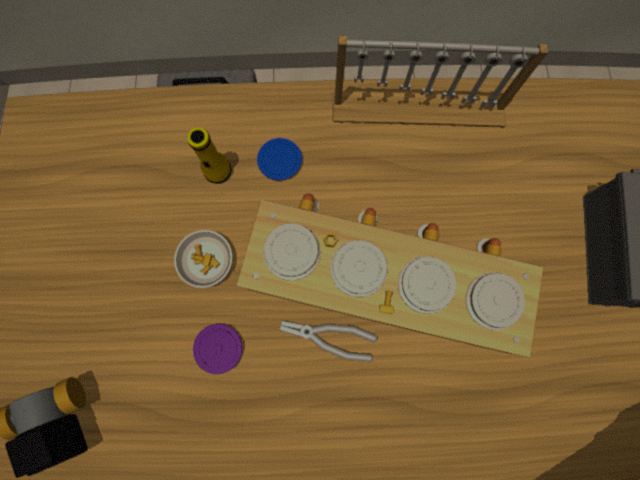

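Top view: covers 1 to 4 at about (291,251), (359,268), (427,285) and (496,301). The purple disc (218,349) and blue disc (280,159) on the bench are look-alikes to leave alone. The nut is at (331,241), the key at (388,302) and the pliers at (320,335).

```bash
python3 - <<'E'
from h import *
a=cv2.imread('pics/top0.png'); d=np.load('top0.npy')
c=cv2.resize(a[180:370,225:555],None,fx=2.4,fy=2.4,interpolation=cv2.INTER_CUBIC); cv2.imwrite('pics/topc.png',c)
s=cv2.imread('pics/side0.png'); cv2.imwrite('pics/sidec.png',cv2.resize(s[190:430,200:400],None,fx=2.5,fy=2.5,interpolation=cv2.INTER_CUBIC))
pts=[(291,251),(359,268),(427,285),(496,301)]
P=atz('top',pts,.106);print(P.round(4))
yy,xx=np.mgrid[0:480,0:640]
for n in('top','side'):
    d=np.load(n+'0.npy'); W=atdepth(n,np.c_[xx.ravel(),yy.ravel()],d.ravel())
    for p in P:
        m=(np.hypot(W[:,0]-p[0],W[:,1]-p[1])<.036)&(d.ravel()>0)&(W[:,2]>.09)&(W[:,2]<.125)
        h=W[m]; co=np.linalg.lstsq(np.c_[h[:,:2]-p[:2],np.ones(len(h))],h[:,2],rcond=None)[0]
        print(n,m.sum(),np.median(h[:,2]).round(5),h[:,2].std().round(5),co.round(4))
E
```

```text
[[ 0.5844  0.1595  0.106 ]
 [ 0.5523  0.0477  0.106 ]
 [ 0.5203 -0.0632  0.106 ]
 [ 0.4895 -0.1765  0.106 ]]
top 1444 0.10983 0.00121 [-0.0012 -0.002   0.1098]
top 1470 0.10663 0.00125 [-0.0048 -0.0034  0.1066]
top 1476 0.10689 0.00125 [-0.0101 -0.0036  0.1069]
top 1449 0.10704 0.00127 [-0.0031 -0.0026  0.107 ]
side 557 0.109 0.00136 [0.0068 0.0067 0.1089]
side 762 0.10571 0.00087 [-0.0039 -0.0012  0.1057]
side 1083 0.10574 0.00085 [-0.0024 -0.0025  0.1057]
side 1642 0.10586 0.00082 [0.0003 0.0036 0.1059]
```

View pics/topc.png

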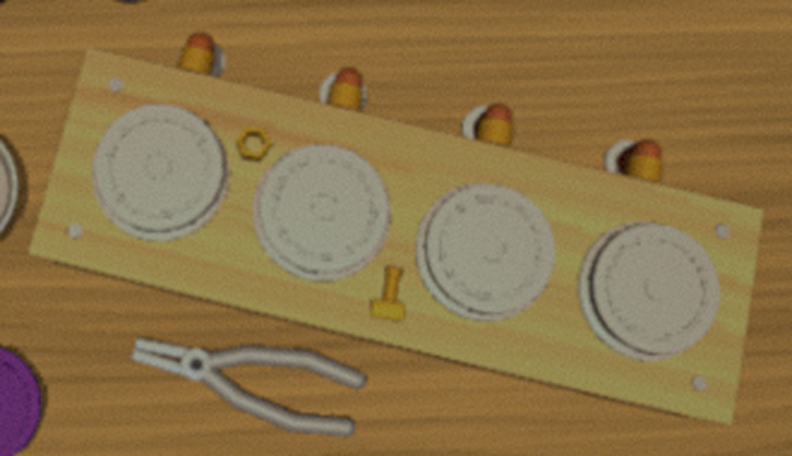

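View pics/sidec.png

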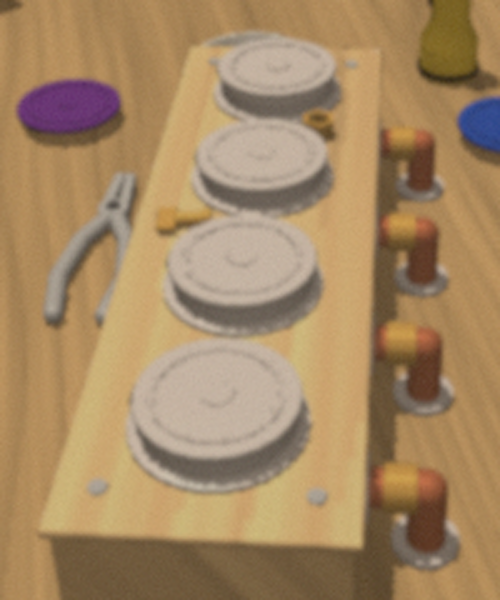

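```bash
python3 - <<'E'
from h import *
yy,xx=np.mgrid[0:480,0:640]
d=np.load('top0.npy'); W=atdepth('top',np.c_[xx.ravel(),yy.ravel()],d.ravel()).reshape(480,640,3)
for n,v,u in [('blk',240,600),('blk',240,630),('blk',190,632),('blk',290,632),('br',450,600),('torch',139,200),('tool',430,45),('bench',400,300),('bench',340,590),('nut',241,331),('key',302,388)]:
    print(n,u,v,d[v,u].round(3),W[v,u].round(3))
a=cv2.imread('pics/top0.png'); hsv=cv2.cvtColor(a,cv2.COLOR_BGR2HSV)
pts=[(291,251),(359,268),(427,285),(496,301)]
for j,(u,v) in enumerate(pts):
    # disc by height then saturation
    m=((W[...,2]>.1035)&(W[...,2]<.118)&(np.hypot(xx-u,yy-v)<33)).astype(np.uint8)
    m=cv2.morphologyEx(m,cv2.MORPH_OPEN,np.ones((5,5)))
    cs,_=cv2.findContours(m,cv2.RETR_EXTERNAL,cv2.CHAIN_APPROX_NONE); c=max(cs,key=cv2.contourArea)
    e=cv2.fitEllipse(c); q=atz('top',[e[0]],.109 if j==0 else .106)[0]
    q2=W[m>0]; print(j+1,np.round(e[0],1),np.round(e[1],1),q.round(4),np.round((q2.min(0)+q2.max(0))/2,4),np.ptp(q2,axis=0).round(3))
d=np.load('side0.npy'); S=atdepth('side',np.c_[xx.ravel(),yy.ravel()],d.ravel()).reshape(480,640,3)
for v,u in[(350,15),(478,500),(395,20)]: print('side',u,v,S[v,u].round(3))
for j,(u,v) in enumerate([(311,220),(304,255),(297,298),(287,353)]):
    m=((S[...,2]>.1035)&(S[...,2]<.118)&(np.hypot(xx-u,yy-v)<40)); m=cv2.morphologyEx(m.astype(np.uint8),cv2.MORPH_OPEN,np.ones((3,3)))
    q2=S[m>0]; print(j+1,np.round((q2.min(0)+q2.max(0))/2,4),np.ptp(q2,axis=0).round(3))
E
```

```text
blk 600 240 0.793 [ 0.598 -0.415  0.051]
blk 630 240 0.712 [ 0.58  -0.416  0.131]
blk 632 190 0.732 [ 0.669 -0.439  0.13 ]
blk 632 290 0.694 [ 0.495 -0.405  0.13 ]
br 600 450 0.758 [ 0.213 -0.393  0.   ]
torch 200 139 0.726 [0.769 0.305 0.156]
tool 45 430 0.666 [0.303 0.561 0.11 ]
bench 300 400 0.781 [0.332 0.155 0.001]
bench 590 340 0.803 [ 0.415 -0.398 -0.   ]
nut 331 241 0.761 [0.604 0.091 0.084]
key 388 302 0.726 [0.496 0.001 0.095]
1 [290.7 249.7] [51.1 52.3] [0.5861 0.1598 0.109 ] [0.587  0.16   0.1094] [0.088 0.085 0.008]
2 [358.9 266.4] [50.5 52.7] [0.555  0.0478 0.106 ] [0.5545 0.0468 0.1068] [0.088 0.088 0.006]
3 [428.6 283.5] [50.5 53.8] [ 0.5226 -0.066   0.106 ] [ 0.5238 -0.0663  0.1074] [0.087 0.089 0.008]
4 [498.  299.6] [50.4 53.7] [ 0.4917 -0.1802  0.106 ] [ 0.4922 -0.1803  0.1073] [0.088 0.091 0.008]
side 15 350 [0.085 0.005 0.015]
side 500 478 [ 0.657 -0.422  0.131]
side 20 395 [ 0.111 -0.08   0.001]
1 [0.5749 0.1107 0.1076] [0.111 0.192 0.008]
2 [0.5545 0.0464 0.1072] [0.114 0.243 0.007]
3 [ 0.5225 -0.0684  0.106 ] [0.089 0.194 0.005]
4 [ 0.4909 -0.1793  0.1064] [0.089 0.091 0.006]
```

Cover 1 reads 3 mm higher in both depth cameras, so I'll test it first. Its centre is about (0.586, 0.160), and cover 2 comes second as the seated reference.

step_arm --pt "0.6 1.4 0 0 0 0 0" --pt "1.2 2.8 0 0 0 0 0" --pt "1.5 3.5 0 0 0 0 0" --pt "1.5 3.5 0 0 0 0 0" --pt "1.5 3.5 0 0 0 0 0" --pt "1.5 3.5 0 0 0 0 0" --pt "1.5 3.5 0 0 0 0 0" --pt "1.5 3.5 0 0 0 0 0" --pt "1.5 3.5 0 0 0 0 0" --pt "1.5 3.5 0 0 0 0 0"

```text
time_s: 0.93
eef_pos: [0.3238, -0.377, 0.2312]
ee_rot: [-90.0, -0.0, -165.2]
ft_force: [0.6, -0.4, -0.2]
finger_gap: -0.002
```

step_arm --pt "1.5 3.5 0 0 0 0 0" --pt "1.5 3.5 0 0 0 0 0" --pt "1.5 3.5 0 0 0 0 0" --pt "1.5 3.5 0 0 0 0 0" --pt "1.5 3.5 0 0 0 0 0" --pt "1.5 3.5 0 0 0 0 0" --pt "1.5 3.5 0 0 0 0 0" --pt "1.5 3.5 0 0 0 0 0" --pt "1.5 3.5 0 0 0 0 0" --pt "1.5 3.5 0 0 0 0 0"

```text
time_s: 1.77
eef_pos: [0.4738, -0.027, 0.2313]
ee_rot: [-90.0, -0.0, -165.2]
ft_force: [0.6, -0.7, 0.8]
finger_gap: 0.0
```

step_arm --pt "1.2 2.8 0 0 0 0 0" --pt "1.2 2.8 0 0 0 0 0" --pt "1.2 2.8 -0.6 0 0 0 0" --pt "1.2 2.8 -1.5 0 0 0 0" --pt "1.2 2.8 -1.5 0 0 0 0" --pt "1.0 2.2 -1.5 0 0 0 0" --pt "0.8 1.7 -1.5 0 0 0 0" --pt "0.5 1.2 -1.5 0 0 0 0" --pt "0.2 0.4 -1.5 0 0 0 0" --pt "0 0 0 0 0 0 0"

```text
time_s: 2.6
eef_pos: [0.5574, 0.1674, 0.1324]
ee_rot: [-90.0, -0.2, -165.0]
ft_force: [0.3, -1.6, 1.0]
finger_gap: -0.0
```

```bash
python3 - <<'E'
from h import *
s=status.get_state(); print(s['eef_pos'].round(4),s['ft_force'].round(2),s['joint_pos'].round(1))
a,d=camera('top'); cv2.imwrite('pics/t1.png',cv2.resize(a[180:370,225:555],None,fx=2.4,fy=2.4,interpolation=cv2.INTER_CUBIC))
a,d=camera('side'); cv2.imwrite('pics/s1.png',cv2.resize(a[130:330,200:440],None,fx=3,fy=3,interpolation=cv2.INTER_CUBIC))
E
```

```text
[0.5574 0.1674 0.1324] [ 0.32 -1.56  0.99] [ -17.1   32.2   -7.5  115.2    7.2   33.3 -104.6]
```

View pics/s1.png

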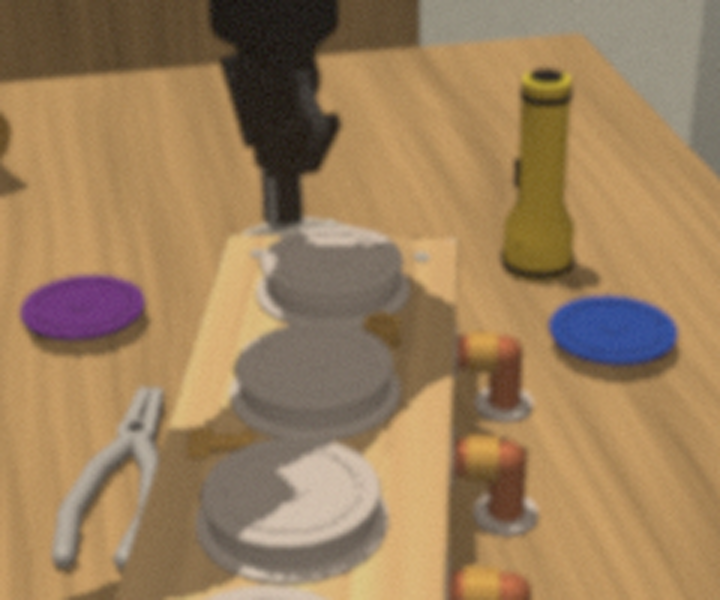

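View pics/t1.png

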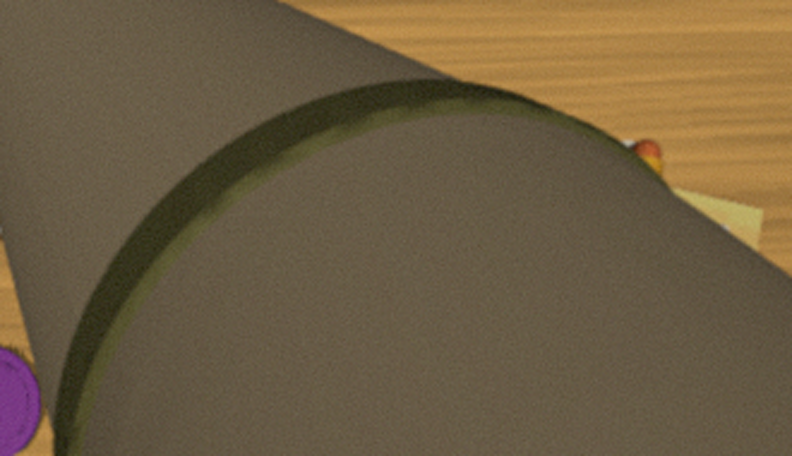

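step_arm --pt "0 0 -0.4 0 0 0 0" --pt "0 0 -0.4 0 0 0 0" --pt "0 0 -0.4 0 0 0 0" --pt "0 0 -0.3 0 0 0 0" --pt "0 0 -0.1 0 0 0 0" --pt "0 0 -0.05 0 0 0 0" --pt "0 0 0 0 0 0 0" --pt "0 0 0 0 0 0 0" --pt "0 0 0 0 0 0 0" --pt "0 0 0 0 0 0 0"

```text
time_s: 3.53
eef_pos: [0.5586, 0.1662, 0.1189]
ee_rot: [-90.0, 0.0, -165.2]
ft_force: [-0.1, 0.1, -0.1]
finger_gap: -0.003
```

step_arm --pt "0 0 -0.2 0 0 0 0" --pt "0 0 -0.2 0 0 0 0" --pt "0 0 -0.1 0 0 0 0" --pt "0 0 -0.1 0 0 0 0" --pt "0 0 -0.1 0 0 0 0" --pt "0 0 -0.05 0 0 0 0" --pt "0 0 -0.05 0 0 0 0" --pt "0 0 0 0 0 0 0" --pt "0 0 0 0 0 0 0" --pt "0 0 0 0 0 0 0"

```text
time_s: 4.37
eef_pos: [0.5586, 0.1662, 0.1108]
ee_rot: [-90.0, 0.0, -165.2]
ft_force: [1.0, 0.7, 0.7]
finger_gap: -0.003
```

```bash
python3 - <<'E'
from h import *
for i in range(1):
    s=status.get_state(); print(s['eef_pos'].round(5),s['ft_force'].round(2),s['torque'].round(2))
E
```

```text
[0.55857 0.16616 0.11082] [0.98 0.69 0.7 ] [ 0.02 -0.01  0.02]
```

step_arm --pt "0 0 -0.05 0 0 0 0" --pt "0 0 -0.05 0 0 0 0" --pt "0 0 -0.05 0 0 0 0" --pt "0 0 -0.05 0 0 0 0" --pt "0 0 0 0 0 0 0" --pt "0 0 0 0 0 0 0" --pt "0 0 0 0 0 0 0" --pt "0 0 0 0 0 0 0" --pt "0 0 0 0 0 0 0" --pt "0 0 0 0 0 0 0"

```text
time_s: 5.2
eef_pos: [0.5585, 0.1662, 0.1088]
ee_rot: [-90.0, -0.0, -165.2]
ft_force: [-1.4, 0.6, 1.5]
finger_gap: 0.003
```

step_arm --pt "0 0 -0.05 0 0 0 0" --pt "0 0 -0.05 0 0 0 0" --pt "0 0 0 0 0 0 0" --pt "0 0 0 0 0 0 0" --pt "0 0 0 0 0 0 0" --pt "0 0 0 0 0 0 0" --pt "0 0 0 0 0 0 0" --pt "0 0 0 0 0 0 0" --pt "0 0 0 0 0 0 0" --pt "0 0 0 0 0 0 0"

```text
time_s: 6.03
eef_pos: [0.5586, 0.1662, 0.1079]
ee_rot: [-90.0, 0.0, -165.2]
ft_force: [-2.5, -0.5, 4.5]
finger_gap: 0.001
```

step_arm --pt "0 0 -0.03 0 0 0 0" --pt "0 0 0 0 0 0 0" --pt "0 0 0 0 0 0 0" --pt "0 0 0 0 0 0 0" --pt "0 0 0 0 0 0 0" --pt "0 0 0 0 0 0 0" --pt "0 0 0 0 0 0 0" --pt "0 0 0 0 0 0 0" --pt "0 0 0 0 0 0 0" --pt "0 0 0 0 0 0 0"

```text
time_s: 6.87
eef_pos: [0.5586, 0.1662, 0.1078]
ee_rot: [-90.0, 0.0, -165.2]
ft_force: [-3.0, -0.4, 7.8]
finger_gap: -0.002
```

```bash
python3 - <<'E'
from h import *
s=status.get_state(); print(s['eef_pos'].round(5),s['ft_force'].round(2))
a,d=camera('side'); cv2.imwrite('pics/s2.png',cv2.resize(a[180:300,240:400],None,fx=5,fy=5,interpolation=cv2.INTER_CUBIC))
yy,xx=np.mgrid[0:480,0:640]
W=atdepth('side',np.c_[xx.ravel(),yy.ravel()],d.ravel()); p=np.array([.586,.16])
u=(W[:,:2]-p)@np.array([.963,-.268]); v=(W[:,:2]-p)@np.array([.268,.963])
for lo in(-42,-30,-15,0,15,30):
    m=(u*1e3>lo)&(u*1e3<lo+12)&(abs(v)<.03)&(W[:,2]>.1)&(W[:,2]<.118); print(lo,m.sum(),np.median(W[m,2]).round(4))
E
```

```text
[0.55858 0.16618 0.10781] [-2.97 -0.37  7.83]
-42 62 0.1064
-30 62 0.1077
-15 94 0.1087
0 93 0.11
15 98 0.1112
30 110 0.1121
```

View pics/s2.png

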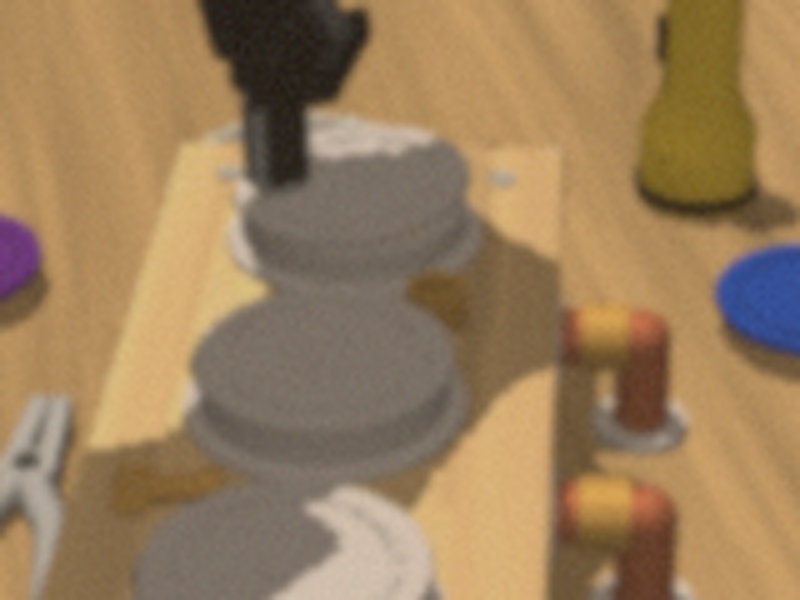

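Cover 1 rocks: it tipped about 0.08 rad, its far side is raised, and the tip stopped at 107.8 mm under 8 N. I'll release it and move to its middle.

step_arm --pt "0 0 0.05 0 0 0 0" --pt "0 0 0.1 0 0 0 0" --pt "0 0 0.2 0 0 0 0" --pt "0 0 0.4 0 0 0 0" --pt "0 0 0.4 0 0 0 0" --pt "0.7 -0.2 0.2 0 0 0 0" --pt "0.8 -0.2 0 0 0 0 0" --pt "0.8 -0.2 0 0 0 0 0" --pt "0.5 0 0 0 0 0 0" --pt "0 0 0 0 0 0 0"

```text
time_s: 7.75
eef_pos: [0.5882, 0.1597, 0.1208]
ee_rot: [-90.0, 0.0, -165.2]
ft_force: [-0.6, -0.1, 0.5]
finger_gap: 0.003
```

```bash
python3 - <<'E'
from h import *
s=status.get_state(); print(s['eef_pos'].round(5),s['ft_force'].round(2))
a,d=camera('side'); cv2.imwrite('pics/s3.png',cv2.resize(a[180:300,240:400],None,fx=5,fy=5,interpolation=cv2.INTER_CUBIC))
E
```

```text
[0.58818 0.15969 0.12077] [-0.61 -0.15  0.5 ]
```

View pics/s3.png

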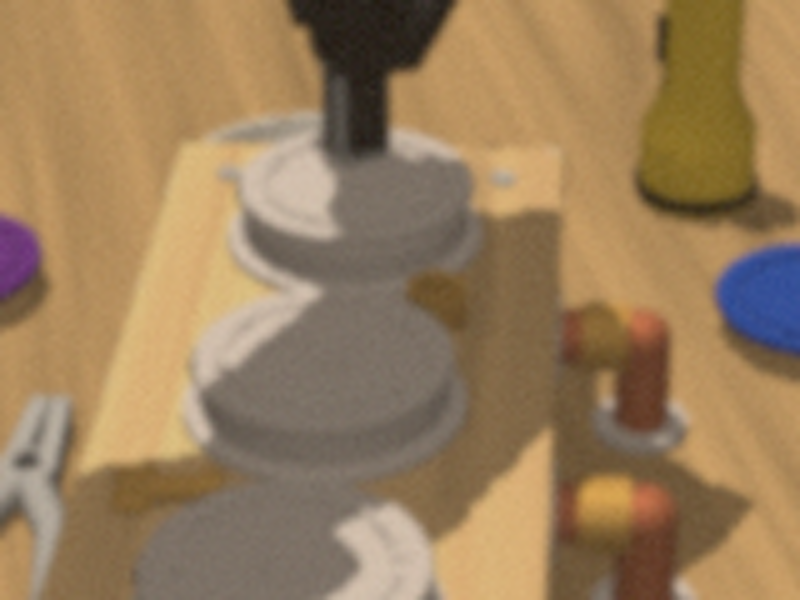

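step_arm --pt "0 0 -0.3 0 0 0 0" --pt "0 0 -0.3 0 0 0 0" --pt "0 0 -0.3 0 0 0 0" --pt "0 0 -0.1 0 0 0 0" --pt "0 0 -0.1 0 0 0 0" --pt "0 0 -0.05 0 0 0 0" --pt "0 0 -0.05 0 0 0 0" --pt "0 0 0 0 0 0 0" --pt "0 0 0 0 0 0 0" --pt "0 0 0 0 0 0 0"

```text
time_s: 8.63
eef_pos: [0.5863, 0.1602, 0.1095]
ee_rot: [-90.0, -0.0, -165.2]
ft_force: [-2.0, -1.1, 6.5]
finger_gap: 0.002
```

step_arm --pt "0 0 -0.05 0 0 0 0" --pt "0 0 -0.05 0 0 0 0" --pt "0 0 -0.05 0 0 0 0" --pt "0 0 -0.05 0 0 0 0" --pt "0 0 -0.05 0 0 0 0" --pt "0 0 0 0 0 0 0" --pt "0 0 0 0 0 0 0" --pt "0 0 0 0 0 0 0" --pt "0 0 0 0 0 0 0" --pt "0 0 0 0 0 0 0"

```text
time_s: 9.47
eef_pos: [0.5863, 0.1602, 0.1074]
ee_rot: [-90.0, 0.0, -165.2]
ft_force: [-2.8, -1.9, 10.5]
finger_gap: 0.0
```

step_arm --pt "0 0 -0.05 0 0 0 0" --pt "0 0 -0.05 0 0 0 0" --pt "0 0 -0.05 0 0 0 0" --pt "0 0 -0.05 0 0 0 0" --pt "0 0 0 0 0 0 0" --pt "0 0 0 0 0 0 0" --pt "0 0 0 0 0 0 0" --pt "0 0 0 0 0 0 0" --pt "0 0 0 0 0 0 0" --pt "0 0 0 0 0 0 0"

```text
time_s: 10.3
eef_pos: [0.5863, 0.1602, 0.1061]
ee_rot: [-90.0, 0.0, -165.2]
ft_force: [-5.7, -0.7, 17.3]
finger_gap: 0.001
```

step_arm --pt "0 0 -0.05 0 0 0 0" --pt "0 0 -0.05 0 0 0 0" --pt "0 0 0 0 0 0 0" --pt "0 0 0 0 0 0 0" --pt "0 0 0 0 0 0 0" --pt "0 0 0 0 0 0 0" --pt "0 0 0 0 0 0 0" --pt "0 0 0 0 0 0 0" --pt "0 0 0 0 0 0 0" --pt "0 0 0 0 0 0 0"

```text
time_s: 11.13
eef_pos: [0.5863, 0.1602, 0.1061]
ee_rot: [-90.0, 0.1, -165.2]
ft_force: [-8.7, -2.3, 27.2]
finger_gap: 0.001
```

Hard stop at 106.1 mm with force rising to 27 N, so the cover is home. I'll retreat straight up, then back, and look.

step_arm --pt "0 0 0.1 0 0 0 0" --pt "0 0 0.2 0 0 0 0" --pt "0 0 0.5 0 0 0 0" --pt "0 0 1.5 0 0 0 0" --pt "0 0 2.5 0 0 0 0" --pt "0 0 3 0 0 0 0" --pt "0 0 3 0 0 0 0" --pt "-0.8 -1.8 2 0 0 0 0" --pt "-1.5 -3.5 0 0 0 0 0" --pt "-1.5 -3.5 0 0 0 0 0"

```text
time_s: 11.97
eef_pos: [0.549, 0.0726, 0.233]
ee_rot: [-90.0, 0.2, -165.0]
ft_force: [-0.3, -1.2, -0.8]
finger_gap: -0.001
```

step_arm --pt "-1.5 -3.5 0 0 0 0 0" --pt "-1.5 -3.5 0 0 0 0 0" --pt "-1.5 -3.5 0 0 0 0 0" --pt "-1.5 -3.5 0 0 0 0 0" --pt "-1.5 -3.5 0 0 0 0 0" --pt "-1.5 -3.5 0 0 0 0 0" --pt "-1.5 -3.5 0 0 0 0 0" --pt "-1.5 -3.5 0 0 0 0 0" --pt "-1.5 -3.5 0 0 0 0 0" --pt "-1.5 -3.5 0 0 0 0 0"

```text
time_s: 12.8
eef_pos: [0.3976, -0.2795, 0.2318]
ee_rot: [-90.0, 0.0, -165.2]
ft_force: [0.5, 0.2, -0.3]
finger_gap: 0.0
```

step_arm --pt "-1.5 -3.5 0 0 0 0 0" --pt "-1.5 -3.5 0 0 0 0 0" --pt "-1.5 -3.5 0 0 0 0 0" --pt "-1.5 -3.5 0 0 0 0 0" --pt "-1.5 -3.5 0 0 0 0 0" --pt "-1.5 -3.5 0 0 0 0 0" --pt "-1.2 -2.8 0 0 0 0 0" --pt "-0.6 -1.4 0 0 0 0 0" --pt "0 0 0 0 0 0 0" --pt "0 0 0 0 0 0 0"

```text
time_s: 13.63
eef_pos: [0.2904, -0.5297, 0.2312]
ee_rot: [-90.0, 0.0, -165.2]
ft_force: [0.5, 0.2, -0.1]
finger_gap: 0.0
```

```bash
python3 - <<'E'
from h import *
s=status.get_state(); print(s['time_s'],s['eef_pos'].round(4),s['ft_force'].round(2))
P=np.array([[.5863,.16],[.5548,.0474],[.5233,-.0664],[.492,-.1802]])
yy,xx=np.mgrid[0:480,0:640]
for n in('top','side'):
    a,d=camera(n); cv2.imwrite(f'pics/{n}9.png',a)
    W=atdepth(n,np.c_[xx.ravel(),yy.ravel()],d.ravel())
    for p in P:
        m=(np.hypot(W[:,0]-p[0],W[:,1]-p[1])<.036)&(d.ravel()>0)&(W[:,2]>.09)&(W[:,2]<.125)
        h=W[m]; co=np.linalg.lstsq(np.c_[h[:,:2]-p[:2],np.ones(len(h))],h[:,2],rcond=None)[0]
        print(n,m.sum(),np.median(h[:,2]).round(5),co.round(4))
    b=cv2.imread(f'pics/{n}0.png'); 
    print('diff',cv2.absdiff(a,b).mean())
E
```

```text
13.6333 [ 0.2904 -0.5297  0.2312] [ 0.47  0.2  -0.08]
top 1435 0.10657 [0.0009 0.0002 0.1066]
top 1469 0.1066 [ 1.000e-04 -3.000e-03  1.066e-01]
top 1477 0.10695 [-0.0075 -0.0037  0.1069]
top 1460 0.10696 [-0.0026 -0.0014  0.107 ]
diff 4.099796006944445
side 547 0.10566 [-0.003  -0.0026  0.1057]
side 765 0.10566 [-0.0014 -0.0026  0.1057]
side 1110 0.10579 [-0.0006  0.0003  0.1058]
side 1691 0.10582 [-0.0014 -0.0026  0.1058]
diff 2.4431184895833336
```

View pics/top9.png

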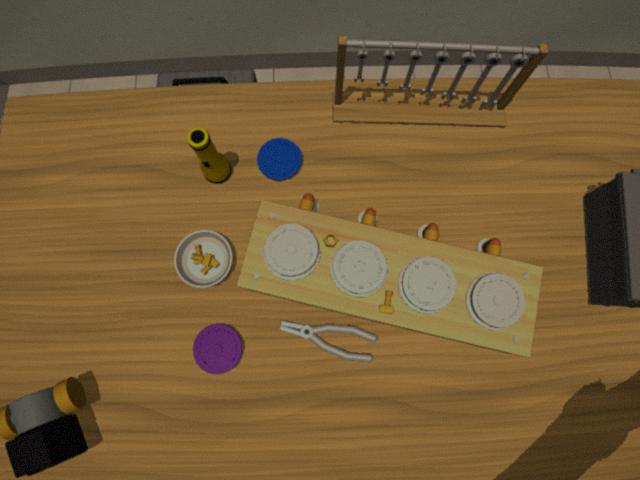

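View pics/side9.png

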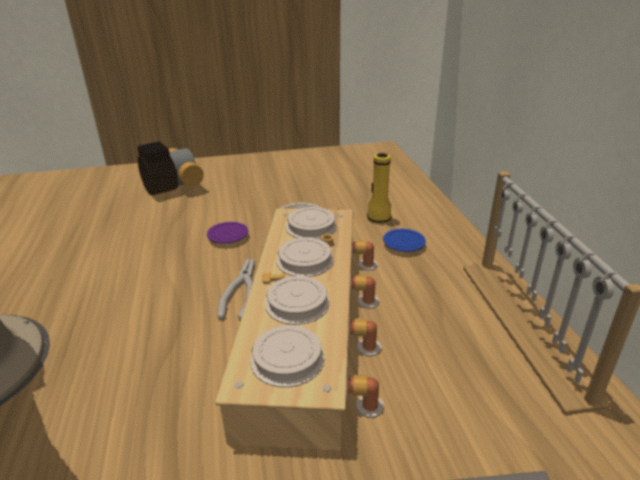

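All four covers now read the same height and level. The nut (331,241), key (388,302), pliers, dish and torch are at the same pixels as before, and the arm is clear.

```bash
python3 -c "
from h import *
print(order.job_done())"
```

```text
the job is handed in; nothing more can be done
None
```

Cover 1 was the loose one; it is now pressed fully home and level with the other three. The job was handed in at about 13.7 s of the 48 s limit.

- **Finding it:** Both depth cameras showed cover 1 about 3 mm higher than the rest. I pressed near its edge and it tipped about 0.08 rad, stopping at 107.8 mm under 8 N. Once released, it settled back level.
- **Seating it:** I pressed on its middle. It slid down at about 11 N and stopped hard at 106.1 mm, where the force rose to 27 N.
- **Final checks:** The top camera read covers 1 to 4 at 106.6, 106.6, 107.0 and 107.0 mm. The side camera read 105.7 to 105.8 mm for all four. Cover 1's measured slope was 0.004 rad or less. The objects lying around were unchanged in the pictures, and the arm ended clear of everything.
- **Not done:** I did not press covers 2 to 4, because cover 1 was the first one tested and it rocked. I also did not repeat the edge press on cover 1 after seating it. No check failed; the two cameras differ by about 1 mm in absolute height, which is within their calibration.

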